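# Turn the red-edged menu board over on the counter

## Robot

A 6-joint arm with a two-finger parallel gripper is mounted at the origin on the work surface. World frame = base frame: x ahead of the robot, y to its left, z up, the work surface at z = 0. Lengths are in m, angles in rad, forces in N, time in s.
With the tool pointing down it reaches from about 0.25 to 0.725 m from the base axis. Payload 4 kg.
Tool frame: the origin (TCP) lies on the front face of the gripper's body, between the roots of the fingers; the fingertips stand 73 mm ahead of it and the grasp point (between the pads) lies 54 mm ahead of it; z points along the fingers, y is the line along which they close (so a half turn about z gives the same grasp; the last joint's range is limited). The gripper opens to 85 mm and grips with 20 to 120 N. Pads are 22 mm wide; open, the fingers measure 114 mm over their backs; the gripper's body (76 mm by 85 mm) begins 54 mm behind the grasp point. The pads swing forward as they close: fully open they stand 13 mm farther back than shut.
Start: joints at [1.192, 0.241, 0.005, 1.335, 0, 1.571], TCP at [0.185, 0.465, 0.304] pointing down, gripper open.
Joint ranges: [-2.72, 2.72], [-1.05, 1.87], [-1.09, 1.28], [-1.99, 2.15], [-1.42, 1.44], [-3.14, 3.14]. Speed limits (rad/s): [2.79, 2.79, 3.14, 3.14, 3.14, 3.14].

## Interface

Orientations are given as a unit quaternion [x, y, z, w].
In Python, from workcell import bot gives the robot as it stands. The module is installed in compiled form; this text tells all that it offers.
- The arm moves only by the tool step_arm, never from a script. Its argument "rows" is a list of rows, each a list of 2 entries, a list of its own where there are three numbers: the shift along the tool's x, y, z in mm, then the turn about the tool's z in degrees. A call has 1 to 12 rows; each row is the pose to reach, as a shift and turn from the pose commanded when the call began, along the tool's axes at that moment; what a row does not reach only later rows make up. A row lasts 1/8 s, in which the tool goes at most 62.5 mm and 10.7 degrees, less where a joint would pass 70% of its speed; a pose out of reach is approached as far as the arm can. A call with a gripper value outside its range is refused whole. "claw" is the gripper's target within -1 to 1 (shut at 1, half-way at 0, fully open at -1), set as the call begins (left out, the last holds). The fingers move at their own pace and stop on an object; the grip force is fixed at half the most. Time passes only in rows, so rows that repeat a pose let the fingers close. It gives the time, the measured TCP pose, the force, the opening and the grip force at its end, in the units of the state.
- bot.get_obs(): the state, without advancing time (a new reading comes with each control period).
- bot.camera(name): name is "scene" or "top" or "wrist"; returns (picture, depth): 420x560x3 uint8, red, green, blue; 420x560 float32, m along the optical axis (not along the pixel's ray), 0 where there is no reading.
- bot.camera_params(name): a dict with "fx", "fy", "cx", "cy" (pixels), "pose" (4x4, takes a point from camera to world coordinates). Camera axes: x right, y up, looking along -z (the intrinsics and any distortion apply to the point x, -y, -z); pixel columns grow to the right and rows downward; lengths in m; the calibration is good to about 2 mm. The wrist camera is an equidistant fisheye: a pixel r from the principal point sees the ray r / f radians off the axis. A picture is of the moment at which its call begins: read the wrist's pose just before it. camera_params takes no time and is no camera call; for the wrist camera it gives the pose at the moment of the call.
- bot.job_done(): hands the job in; it is judged then, once.
Trained networks look in the newest picture that a camera, given by its name, has taken for a name from the list of things; names that differ only in an ending like _2 or _b are one class to them, and where a whole thing is asked for, a point or a joint stands for the part that bears it (a point fixed in the world has none). Each returns a list of dicts, best first, with "score" (0 to 1); they miss things now and then, are a little off and sometimes report something else, mostly with a low value. They report only what shows in the picture. A call takes as long as a camera call.
- bot.trace(target, camera): "pixels" (420x560 bool, what is visible of it) and "uv" ([column, row] in pixels, amid what is visible of it).
The state is a dict: "clock": time; "joint_pos": joint angles; "joint_vel": joint speeds; "tau": joint torques, N m; "eef_pos": TCP position; "tool_rot": TCP orientation; "ft_force": force on the tool from outside, world axes, zero at the start; "ft_torque": the same for the moment, N m; "grip_width": finger opening in m; "grasp_force": force on a finger pad.
Only numpy, scipy, OpenCV 4.12 (cv2) and the standard library are available. Lean on these libraries where they do the work, as an engineer would, in place of code of your own. Each camera call takes 0.05 s, during which the arm holds its last target. There are 200 camera calls.

## Task

Evening service is starting: with the fingertips, push the red-edged menu board up and over its spine until it lies flat against the opposite wing of the menu rest. Push it gently and do not pinch, fling or hammer it; leave the blue-edged board lying where it is, and do not disturb the crockery, bottles and napkin block around it.

Things in the scene. Friction and masses are not known exactly. Their poses are not given: they have to be found in the camera images.
- menu_rest: fixed wooden menu rest like an open book cradle, 210 mm along x, 190 mm along y. Origin: centre of its underside, on the counter. x runs along the spine, y is level and square to it. Two flat wings rise outward from the spine at 25 degrees, to +y and to -y, each 106 mm from the spine to its outer edge, about 70 mm above the counter. At the start two menu boards lie on or just above the +y wing
- spine (a point): middle of the spine, a horizontal hinge rod along the x axis of the rest, 30 mm straight above the origin of the rest; both boards turn about it. Small brass blocks at its ends are 32 mm high
- red_leaf (a joint): hinge angle of the red-edged board (rad): 0 on the +y wing, 1.13 upright, 2.27 flat on the -y wing, a soft stop. Stiff hinge (0.1 N m): the board (about 110 g) stays at any angle it is left at, so it must be pushed all the way down. Rigid plywood, 88 mm along the spine, 5 mm thick, from 14 to 132 mm from the hinge rod, which lies in its middle plane. It may be at either end of the spine
- red_leaf_edge (a point): middle of the red board's free edge, 132 mm from the hinge rod; moves with the board. The outer 14 mm of the board is a red strip 7 mm thick; the board sticks out 26 mm past the wing, with free space outside and below (edge about 86 mm above the counter at angle 0). Its axes are those of the rest at angle 0 and turn with the board
- red_leaf_upper: the half of the red board's thickness that faces up at the start; origin on the hinge rod at the middle of the board; turns with the board
- red_leaf_lower: the other half of the red board's thickness, which faces down at the start and up when the board has been turned over; origin as for the upper half
- blue_leaf (a joint): hinge angle of the blue-edged board, the same in size and stiffness, beside the red one with a gap of 6 mm; same zero and direction. It is to stay where it is
- blue_leaf_edge (a point): middle of the blue board's free edge, 132 mm from the hinge rod, as for the red one
- soy_bottle: loose amber glass bottle with a red cap, 52 mm wide, 140 mm high, beyond the +x end of the rest; origin: centre of its underside
- tea_cup: loose blue teacup, 68 mm wide, 62 mm high, off the -x end of the rest; origin: centre of its underside
- spice_jar: loose glass jar with an orange lid, 60 mm wide, 90 mm high; origin: centre of its underside
- chopstick_cup: loose wooden cup, 72 mm wide, 110 mm high; origin: centre of its underside
- rice_bowl: loose white bowl, 120 mm wide, 60 mm high; origin: centre of its underside
- side_plate: loose white plate, 140 mm wide, 20 mm high; origin: centre of its underside
- napkin_block: loose light wooden block of a napkin holder, 110 x 90 mm, 70 mm high; origin: centre of its underside

How it is judged:
On the way:
1. the red board has been pushed up past upright by the fingers (value of joint red_leaf above 1.2 rad and contact force between the fingers and red_leaf above 0.1 N).
At the end, for the whole second after the job is handed in: the red board lies on the -y wing (within 0.1 rad of its stop, about 13 mm at its edge) and is still; the edge of the blue board is within 30 mm of where it was; every loose thing stands upright within 30 mm of where it was (value of joint red_leaf above 2.17 rad and velocity of joint red_leaf between -0.05 and 0.05 rad/s and value of joint blue_leaf below 0.45 rad and distance of blue_leaf_edge from where it was at the start of the episode below 0.03 m and not (distance of any of soy_bottle, tea_cup, spice_jar, chopstick_cup, rice_bowl, side_plate, napkin_block from where it was at the start of the episode above 0.03 m) and angle between each of soy_bottle, tea_cup, spice_jar, chopstick_cup, rice_bowl, side_plate, napkin_block's own z axis and vertical below 0.2 rad); the robot touches nothing.
It fails at once if the red board is pinched (the fingers press on its upper and lower face layers at once, over 6 N on each) (contact force between the fingers and red_leaf_upper above 6 N and contact force between the fingers and red_leaf_lower above 6 N).
It fails at once if the red board is hammered or forced (more than 60 N from the fingers or the arm) (contact force between any of the fingers, the arm and red_leaf above 60 N).
It fails at once if the red board is flung (faster than 6 rad/s) (velocity of joint red_leaf above 6 rad/s or velocity of joint red_leaf below -6 rad/s).
It fails at once if the blue board is turned (edge moved more than 30 mm) (distance of blue_leaf_edge from where it was at the start of the episode above 0.03 m).
It fails at once if a loose thing around the rest is moved more than 30 mm or lifted (distance of any of soy_bottle, tea_cup, spice_jar, chopstick_cup, rice_bowl, side_plate, napkin_block from where it was at the start of the episode above 0.03 m).
It also fails if it takes over 42 s, if anything falls off the work surface, if the arm or the gripper's body presses on something with over 40 N, if the wrist force passes 120 N, or if a joint passes its speed limit or range.

## Working session

There is one attempt and no reset: what is moved stays moved. The work goes in short steps, Python scripts to look and compute and a tool call to move; the robot and the scene stay as the last step left them, time stands still between calls to the robot, and variables do not carry over. Pictures are saved under pics/ and viewed, at most 10 in all, crops included, and the job is handed in when it is done.

Besides the shell and the picture viewer there is one more tool, called by a JSON object that holds its "fn" and its "kwargs". step_arm: Moves the arm, as the interface text tells. Its arguments: {"type":"object","properties":{"rows":{"type":"array"},"claw":{"type":"number"}},"required":["rows"]}

```bash
mkdir -p pics; cat > h.py <<'E'
import numpy as np, cv2
from workcell import bot
def pts(cam, depth, mask):
    p=bot.camera_params(cam); r,c=np.nonzero(mask&(depth>0)); d=depth[r,c]
    x=(c-p['cx'])/p['fx']*d; y=(r-p['cy'])/p['fy']*d
    P=np.stack([x,-y,-d,np.ones_like(d)],1)@np.array(p['pose']).T
    return P[:,:3]
E
python3 - <<'E'
from h import *
for cam in ['scene','top']:
    im,d=bot.camera(cam); cv2.imwrite(f'pics/{cam}0.png',im[:,:,::-1])
    np.save(f'{cam}.npy',d)
    for n in ['menu_rest','red_leaf','blue_leaf','soy_bottle','tea_cup','spice_jar','chopstick_cup','rice_bowl','side_plate','napkin_block']:
        for t in bot.trace(n,cam)[:1]:
            P=pts(cam,d,t['pixels']); 
            if len(P): print(cam,n,round(t['score'],2),np.round(t['uv']),np.round(np.median(P,0),3),np.round(np.percentile(P,2,0),3),np.round(np.percentile(P,98,0),3))
            np.save(f'{cam}_{n}.npy',P)
o=bot.get_obs(); print(o)
E
```

```text
scene menu_rest 0.93 [281. 237.] [ 0.585 -0.054  0.041] [ 0.463 -0.121  0.004] [0.689 0.051 0.072]
scene red_leaf 0.65 [327. 227.] [0.635 0.038 0.064] [ 0.585 -0.02   0.033] [0.683 0.093 0.091]
scene blue_leaf 0.89 [309. 198.] [0.545 0.062 0.072] [0.498 0.008 0.036] [0.592 0.113 0.103]
scene soy_bottle 0.7 [318. 275.] [ 0.735 -0.073  0.088] [ 0.707 -0.088  0.009] [ 0.751 -0.045  0.142]
scene tea_cup 0.85 [262. 179.] [0.39  0.024 0.039] [ 0.363 -0.01   0.004] [0.426 0.051 0.065]
scene spice_jar 0.63 [250. 332.] [ 0.736 -0.286  0.09 ] [ 0.684 -0.321  0.   ] [ 0.784 -0.263  0.2  ]
scene chopstick_cup 0.86 [416. 191.] [0.716 0.3   0.077] [0.682 0.28  0.007] [0.746 0.347 0.111]
scene rice_bowl 0.91 [394. 122.] [0.473 0.49  0.037] [0.43  0.413 0.002] [0.54  0.524 0.062]
scene side_plate 0.86 [120. 298.] [ 0.44  -0.457  0.011] [ 0.383 -0.518  0.002] [ 0.506 -0.393  0.022]
scene napkin_block 0.6 [153. 373.] [ 0.665 -0.501  0.07 ] [ 0.594 -0.555  0.002] [ 0.717 -0.444  0.075]
top menu_rest 0.88 [298. 210.] [ 0.548 -0.045  0.045] [ 0.455 -0.114  0.005] [0.672 0.088 0.07 ]
top red_leaf 0.61 [26
[... 841 characters left out ...]
]
{'clock': 1.1, 'joint_pos': array([ 1.19197306e+00,  2.40610040e-01,  5.00949440e-03,  1.33520592e+00,
       -2.11665407e-05,  1.57080504e+00]), 'joint_vel': array([ 0.00151033,  0.00042191,  0.00185679,  0.00257424, -0.00095519,
        0.00059887]), 'tau': array([-4.26653414e-04, -3.72216547e+01,  2.52698779e+01,  1.22427082e-03,
       -9.88070315e-05, -6.10843855e-06]), 'eef_pos': array([0.18491912, 0.46455061, 0.30390507]), 'tool_rot': array([ 1.88285366e-01,  9.82114362e-01, -6.97032796e-06,  9.43973953e-06]), 'ft_force': array([-0.25969665, -0.67125295,  0.19744478]), 'ft_torque': array([-0.01657607,  0.02708211,  0.00748632]), 'grasp_force': 0.0, 'grip_width': 0.08571650449432545}
```

```bash
python3 - <<'E'
from h import *
for cam in ['scene','top']:
  for n in ['red_leaf','blue_leaf']:
    P=np.load(f'{cam}_{n}.npy'); m=np.median(P,0)
    for _ in range(4):
        u,s,v=np.linalg.svd(P-P.mean(0),full_matrices=False); nn=v[2]*np.sign(v[2][2])
        P=P[abs((P-P.mean(0))@nn)<.005]
    r=cv2.minAreaRect((P[:,:2]*1000).astype(np.float32))
    print(cam,n,len(P),P.mean(0).round(3),'n',nn.round(3),'tilt',np.degrees(np.arccos(nn[2])).round(1),'uphill yaw',np.degrees(np.arctan2(-nn[1],-nn[0])).round(1),r,cv2.boxPoints(r).round(0).tolist())
a=cv2.imread('pics/scene0.png')[90:390,100:500];b=cv2.imread('pics/top0.png')[90:390,100:500]
cv2.imwrite('pics/both.png',np.hstack([a,b]))
E
```

```text
scene red_leaf 1401 [0.636 0.037 0.064] n [-0.133 -0.425  0.895] tilt 26.5 uphill yaw 72.6 ((633.4559936523438, 32.58830261230469), (122.9720230102539, 91.3521728515625), 73.94049835205078) [[573.0, -14.0], [660.0, -39.0], [694.0, 79.0], [607.0, 104.0]]
scene blue_leaf 1248 [0.545 0.062 0.071] n [-0.163 -0.513  0.843] tilt 32.5 uphill yaw 72.4 ((542.8438110351562, 56.271697998046875), (114.88591766357422, 92.231201171875), 73.6226806640625) [[482.0, 14.0], [571.0, -12.0], [603.0, 98.0], [515.0, 124.0]]
top red_leaf 1189 [0.632 0.041 0.063] n [-0.131 -0.426  0.895] tilt 26.5 uphill yaw 73.0 ((630.9310913085938, 35.45288848876953), (121.63662719726562, 88.59002685546875), 72.9762191772461) [[571.0, -10.0], [655.0, -36.0], [691.0, 81.0], [606.0, 107.0]]
top blue_leaf 1173 [0.541 0.065 0.07 ] n [-0.157 -0.515  0.843] tilt 32.6 uphill yaw 73.0 ((539.0184936523438, 59.18482208251953), (115.66741943359375, 85.92552185058594), 73.0624771118164) [[481.0, 16.0], [563.0, -9.0], [597.0, 102.0], [515.0, 127.0]]
```

View pics/both.png

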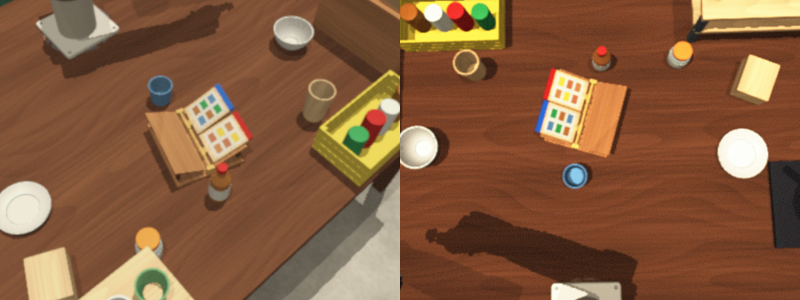

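{"fn": "step_arm", "kwargs": {"claw": 1, "rows": [[[-30, -8, 0], 0], [[-85, -21, 0], -2], [[-140, -35, 0], -4.7], [[-195, -49, 0], -4.7], [[-250, -62, 0], -4.7], [[-305, -76, 0], -4.7], [[-360, -90, 0], -4.7], [[-415, -103, 0], -4.7], [[-470, -117, 0], -4.7], [[-520, -129, 0], -4.7], [[-555, -138, 0], -4.7], [[-567, -141, 0], -4.7]]}}

```text
clock: 2.6
eef_pos: [0.6609, 0.1221, 0.3028]
tool_rot: [0.149, 0.989, -0.0, -0.0]
ft_force: [0.0, 0.8, 0.8]
grip_width: 0.0003
grasp_force: 0.0
```

```bash
python3 - <<'E'
from h import *
im,d=bot.camera('scene'); P=pts('scene',d,d>0); t=bot.get_obs()['eef_pos']
Q=P-t; Q=Q[(np.hypot(Q[:,0],Q[:,1])<.07)&(P[:,2]>.14)]
yr=np.array([.294,.956]);xr=np.array([.956,-.294])
L=np.c_[Q[:,:2]@xr,Q[:,:2]@yr,Q[:,2]]*1000
for z in range(-100,10,8):
    s=L[(L[:,2]>=z)&(L[:,2]<z+8)]
    if len(s): print(z,len(s),np.percentile(s,[3,97],axis=0).round().tolist())
cv2.imwrite('pics/a.png',im[90:390,150:450,::-1])
E
```

```text
-76 3 [[5.0, -5.0, -71.0], [12.0, 5.0, -69.0]]
-68 18 [[-4.0, -12.0, -67.0], [14.0, 9.0, -60.0]]
-60 28 [[-3.0, -14.0, -60.0], [14.0, 12.0, -53.0]]
-52 28 [[0.0, -14.0, -52.0], [14.0, 11.0, -45.0]]
-44 21 [[4.0, -13.0, -44.0], [13.0, 8.0, -37.0]]
-36 25 [[7.0, -14.0, -35.0], [14.0, 21.0, -28.0]]
-28 55 [[-4.0, -29.0, -27.0], [15.0, 29.0, -20.0]]
-20 81 [[-8.0, -34.0, -19.0], [15.0, 34.0, -13.0]]
-12 60 [[3.0, -41.0, -12.0], [18.0, 41.0, -4.0]]
-4 89 [[4.0, -46.0, -4.0], [20.0, 49.0, 4.0]]
4 82 [[4.0, -55.0, 5.0], [20.0, 55.0, 12.0]]
```

View pics/a.png

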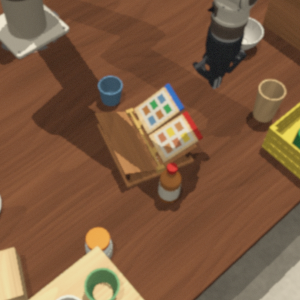

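{"fn": "step_arm", "kwargs": {"rows": [[[0, 0, 30], 0], [[0, 0, 75], 0], [[0, 0, 120], 0], [[0, 0, 150], 0], [[0, 0, 164], 0], [[0, 0, 164], 0], [[0, -6, 164], 0], [[0, -12, 164], 0], [[0, -16, 164], 0]]}}

```text
clock: 3.78
eef_pos: [0.6552, 0.1079, 0.1411]
tool_rot: [0.148, 0.989, 0.0, 0.001]
ft_force: [-0.2, -0.4, 0.8]
grip_width: 0.0001
grasp_force: 0.0
```

{"fn": "step_arm", "kwargs": {"rows": [[[0, -4, -3], 0], [[0, -8, -10], 0], [[0, -11, -15], 0], [[0, -14, -20], 0], [[0, -18, -26], 0], [[0, -21, -31], 0], [[0, -25, -36], 0], [[0, -29, -41], 0]]}}

```text
clock: 4.78
eef_pos: [0.646, 0.0799, 0.1808]
tool_rot: [0.148, 0.989, -0.001, -0.0]
ft_force: [1.2, 1.9, 0.1]
grip_width: 0.0001
grasp_force: 0.7
```

```bash
cat > look.py <<'E'
from h import *
import sys
im,d=bot.camera('scene'); cv2.imwrite(sys.argv[1],im[90:390,150:450,::-1])
for n in ['red_leaf','blue_leaf']:
    T=bot.trace(n,'scene')
    if not T: print(n,'none'); continue
    P=pts('scene',d,T[0]['pixels'])
    for _ in range(5):
        u,s,v=np.linalg.svd(P-P.mean(0),full_matrices=False); nn=v[2]
        P=P[abs((P-P.mean(0))@nn)<.005]
    q=P-[.614,-.024,.03]; Y=q[:,:2]@[.294,.956]; Z=q[:,2]
    print(n,round(T[0]['score'],2),len(P),'normal Y,Z',(nn[:2]@[.294,.956]).round(2),nn[2].round(2),'ang by pts',np.degrees(np.arctan2(np.median(Z),np.median(Y))).round(1),'rmax',np.percentile(np.hypot(Y,Z),98).round(3))
E
python3 look.py pics/b.png
```

```text
red_leaf 0.9 1232 normal Y,Z 0.74 -0.67 ang by pts 48.0 rmax 0.133
blue_leaf 0.6 600 normal Y,Z -0.56 0.82 ang by pts 34.1 rmax 0.132
```

View pics/b.png

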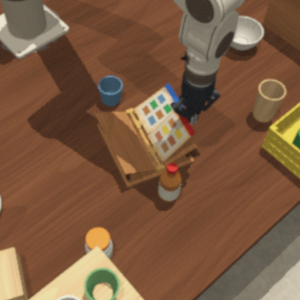

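{"fn": "step_arm", "kwargs": {"rows": [[[0, -8, -9], 0], [[0, -17, -17], 0], [[0, -27, -23], 0], [[0, -36, -27], 0], [[0, -47, -29], 0], [[0, -58, -31], 0], [[0, -69, -31], 0], [[0, -80, -31], 0], [[0, -91, -31], 0], [[0, -102, -31], 0], [[0, -112, -30], 0], [[0, -121, -28], 0]]}}

```text
clock: 6.42
eef_pos: [0.6107, -0.0356, 0.2088]
tool_rot: [0.148, 0.989, -0.0, -0.0]
ft_force: [1.0, -0.0, 0.3]
grip_width: -0.0001
grasp_force: 0.4
```

```bash
python3 look.py pics/c.png
```

```text
red_leaf none
blue_leaf 0.58 69 normal Y,Z 0.68 -0.3 ang by pts 32.4 rmax 0.151
```

View pics/c.png

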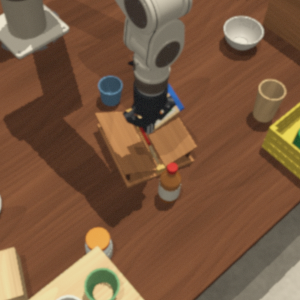

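{"fn": "step_arm", "kwargs": {"rows": [[[0, -9, 2], 0], [[0, -17, 6], 0], [[0, -26, 10], 0], [[0, -34, 15], 0], [[0, -42, 20], 0], [[0, -49, 27], 0], [[0, -55, 33], 0], [[0, -61, 41], 0], [[0, -67, 49], 0], [[0, -70, 54], 0], [[0, -71, 57], 0], [[0, -71, 57], 0]]}}

```text
clock: 8.07
eef_pos: [0.5901, -0.1027, 0.1516]
tool_rot: [0.148, 0.989, 0.0, -0.0]
ft_force: [-0.3, -0.6, -0.7]
grip_width: -0.0004
grasp_force: 0.0
```

{"fn": "step_arm", "kwargs": {"rows": [[[0, 0, 2], 0], [[0, 0, 3], 0], [[0, 0, 4], 0], [[0, 0, 4], 0]]}}

```text
clock: 8.57
eef_pos: [0.5904, -0.1027, 0.1482]
tool_rot: [0.148, 0.989, 0.0, 0.0]
ft_force: [0.1, 0.3, 1.7]
grip_width: 0.0
grasp_force: 0.7
```

{"fn": "step_arm", "kwargs": {"rows": [[[0, 0, 1], 0], [[0, 0, 2], 0], [[0, 0, 3], 0], [[0, 0, 3], 0]]}}

```text
clock: 9.07
eef_pos: [0.5905, -0.1029, 0.1476]
tool_rot: [0.148, 0.989, -0.0, 0.001]
ft_force: [-4.4, 1.3, 13.5]
grip_width: -0.0003
grasp_force: 6.1
```

{"fn": "step_arm", "kwargs": {"rows": [[[0, 0, -5], 0], [[0, 0, -20], 0], [[0, 0, -60], 0], [[0, 0, -110], 0], [[0, 0, -150], 0], [[0, 50, -160], 0], [[0, 100, -160], 0], [[0, 150, -160], 0], [[0, 200, -160], 0], [[0, 240, -160], 0], [[0, 250, -160], 0], [[0, 250, -160], 0]]}}

```text
clock: 10.58
eef_pos: [0.6633, 0.1366, 0.3047]
tool_rot: [0.147, 0.989, -0.0, -0.0]
ft_force: [-0.4, -0.1, 0.3]
grip_width: -0.0001
grasp_force: 0.0
```

```bash
python3 look.py pics/d.png
```

```text
red_leaf 0.73 1177 normal Y,Z 0.43 0.9 ang by pts 151.2 rmax 0.129
blue_leaf 0.61 1243 normal Y,Z 0.54 -0.84 ang by pts 33.7 rmax 0.133
```

View pics/d.png

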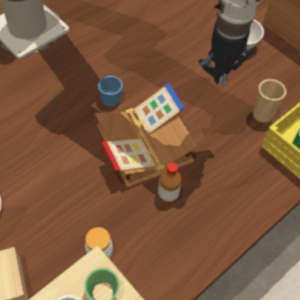

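The red board lies flat on the -y wing at about 25.5° slope. The blue board has not moved, and the bottle, jar and cups in view are undisturbed.

```bash
python3 -c "
from workcell import bot
print(bot.job_done())"
```

```text
the job is handed in; nothing more can be done
None
```

I pushed the red board over its spine so that it lies flat on the -y wing, left the blue board where it was, and handed the job in at about 10.7 s; the hand-in gave no verdict.

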